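# Tuck two lengths of pipe cover under the sprung arm of a strapping jig

### The arm

A 6-joint arm with a two-finger parallel gripper is mounted at the origin on the work surface. World frame = base frame: x ahead of the robot, y to its left, z up, the work surface at z = 0. Lengths are in mm, angles in rad, forces in N, time in s.
With the tool pointing down it reaches from about 425 to 1125 mm from the base axis. Payload 14.9 kg.
Tool frame: the origin (TCP) lies at the very end of the fingers, on their centre line; the grasp point (between the pads) lies 19 mm behind it; z points along the fingers, y is the direction in which the jaws open and shut (so a half turn about z gives the same grasp; the last joint's range is limited). The gripper opens to 91 mm and grips with 3 to 60 N. Pads are 32 mm wide; open, the fingers measure 118 mm over their backs; the gripper's body (76 mm by 178 mm) begins 60 mm behind the grasp point.
Start: joints at [-1.227, 0.379, 1.734, -0, 1.028, -0.033], TCP at [257.559, -650.908, 213.932] pointing down, gripper open.
Joint ranges: [-2.77, 2.77], [-0.74, 2.19], [0, 2.66], [-1.06, 4.2], [0.31, 2.87], [-3.08, 3.08]. Speed limits (rad/s): [1.89, 1.89, 2.39, 3.14, 3.14, 3.14].

### API

Orientations are given as a rotation vector (axis times angle).
In Python, from cell import get_obs, capture, order gives the robot as it stands.
- The arm moves only by the tool carry_out, never from a script. Its argument "rows" is a list of rows, each a list of 7 numbers: the finger opening in cm, from 0 to 9.12, then the shift along the tool's x, y, z in cm, then the turn, a rotation vector about the tool's x, y, z in degrees. A call has 1 to 20 rows; each row is the pose to reach, as a shift and turn from the pose measured when the call began, along the tool's axes at that moment; what a row does not reach only later rows make up. A row lasts 1/8 s, in which the tool goes at most 62.5 mm and 10.7 degrees, less where a joint would pass 70% of its speed; a pose out of reach is approached as far as the arm can. A call with a gripper value outside its range is refused whole. The fingers move at their own pace and stop on an object; "squeeze" is the grip in N (left out, the last holds). Time passes only in rows, so rows that repeat a pose let the fingers close. It gives the time, the measured TCP pose, the force and the opening at its end, in the units of the state.
- get_obs(): the state, without advancing time (a new reading comes with each control period).
- capture(name): name is "scene" or "top"; returns a dict with "pixels" (480x640x3 uint8, red, green, blue), "K" (3x3 intrinsics, pixels), "rvec" (rotation vector, rad) and "tvec" (3), from world to camera coordinates, as OpenCV has them. Camera axes: x right, y down, z forward; pixel columns grow to the right and rows downward; lengths in mm; the calibration is good to about 2 mm. A picture is of the moment at which its call begins. There is no depth.
- order.sign_off(): hands the job in, once; it reports no verdict.
The state is a dict: "t": time; "qpos": joint angles; "qvel": joint speeds; "effort": joint torques, N m; "tool_pos": TCP position; "tcp_rot": TCP orientation; "ft_force": force on the tool from outside, world axes, zero at the start; "wrist_torque": the same for the moment, N m; "gripper_width": finger opening in mm.
Only numpy, scipy, OpenCV 4.12 (cv2) and the standard library are available. Lean on these libraries where they do the work, as an engineer would, in place of code of your own. Each camera call takes 0.05 s, during which the arm holds its last target.

### The job

The bundle in the strapping jig is two lengths short. Take the two full lengths of white pipe cover, which lie across each other in the cardboard tray, and tuck them, one above the other, on top of the pile under the jig's sprung hold-down arm, each slid in between the side guides and pushed fully home against the end stop, so that the four lie as one neat, square bundle held down by the arm. Leave the short offcut and the coupling in the tray and the tee and the can on the bench where they are.

Things in the scene. Friction and masses are not known exactly. Their poses are not given: they have to be found in the camera images.
- jig: strapping jig of grey and bright steel, fixed to the bench, base plate 300 x 120 x 6 mm; origin at bench level under the middle of the pile, x along the pile from its open mouth (-x) to the end stop (+x), z up. The pile rests on wooden bolsters, tops 20 mm above the bench: its two lengths have their centres at 28 and 44 mm, the new ones belong at 60 and 76 mm; fully home means centre at x = 0
- jig_stop (a point): foot of the face of the forked end stop of the jig, at jig x = +100, y = 0, z = 20 mm; the stop reaches 100 mm above the bench. Axes as the jig's. Behind it, at jig x = 157 to 193 mm, stand the arm's hinge cheeks, 130 mm high
- jig_mouth (a point): middle of the mouth of the side guides, at jig x = +7, y = 0, z = 100 mm (their top). Bent guide plates, inner faces at y = +-25.5 mm, run from here to x = +29 mm, and round pins in line with them stand at x = +78 mm; in front the plates flare outwards to y = +-40 mm at x = -16 mm. The half of a length that sticks out of them towards -x is free on both sides
- holddown (a joint): sprung hold-down arm, steel bar 14 mm wide hinged about jig y on a pin at jig x = 175, z = 115 mm, with a black ski-shaped shoe 28 mm wide. 0 rad = on two lengths, 0.16 on three, 0.34 on four (larger = raised; limits -0.45, 1.1). Its spring always presses the shoe down, with about 2.5 N (at 0) to 3.5 N; it does not stay up by itself
- shoe_toe (a point): tip of the upturned toe of the shoe, lower edge; at the start 23 mm above the pile, at jig x = 15 mm. The sole, bent to a 90 mm radius, bears on the pile near jig x = 75 mm. A length slid in along jig +x on top of the pile meets the toe's slope (about 35 degrees) and wedges the arm up, with a push of some 3 to 10 N, more if it is pressed down
- pile1_mid (a point): lower length of the pile, in the jig: white PVC pipe-cover channel (closed rectangular section, clip-on cover with two fine seams), 200 mm long, 46 mm wide, 16 mm thick, lying flat; the point is its centre, half-way up; x runs along its length (the two ends are alike), y across it, z up
- pile2_mid (a point): upper length of the pile, in the jig: white PVC pipe-cover channel (closed rectangular section, clip-on cover with two fine seams), 200 mm long, 46 mm wide, 16 mm thick, lying flat; the point is its centre, half-way up; x runs along its length (the two ends are alike), y across it, z up
- length_a_mid (a point): full length, at the start on the floor of the tray, under length_b: white PVC pipe-cover channel, 200 mm long, 46 mm wide, 16 mm thick, lying flat; the point is its centre, half-way up; x runs along its length (the two ends are alike), y across it, z up. About 90 g. On the pile, fingers reaching below its underside would touch the length beneath, which is as wide
- length_b_mid (a point): the other full length to be tucked in, alike; at the start it lies level on top of length_a, their middles within 10 mm, turned up to 0.45 rad either way from it
- offcut_mid (a point): short offcut in the tray, to be left there: white PVC pipe-cover channel (closed rectangular section, clip-on cover with two fine seams), 120 mm long, 46 mm wide, 16 mm thick, lying flat; the point is its centre, half-way up; x runs along its length (the two ends are alike), y across it, z up
- tray: open cardboard tray fixed to the bench, outside 350 (x) x 310 (y) x 45 mm high, walls and floor 5 mm; origin under its centre at bench level. Length_a (with length_b on it) and the offcut lie on its floor roughly along its x axis, about 110 mm apart, either one on the left
- coupling: white pipe coupling standing in the far (+x) end of the tray, 60 mm diameter, 50 mm high; origin at its underside; to be left alone
- can: metal can on the bench between tray and jig, 66 mm diameter, 125 mm high; origin at its underside; to be left alone
- tee: white pipe tee lying on the bench between tray and jig, 104 mm long (x), branch to 54 mm along +y, 54 mm high; origin at bench level under the crossing; to be left alone
Things that resemble listed ones, but are neither listed nor needed, are in the scene too. Leave any turquoise look-alike of the part that bears length_b_mid alone.

How it is judged (in metres and radians):
At the end, for the whole second after the job is handed in: Both lengths lie flat on the pile, one on the other; all four are within 6 mm of fully home, 8 mm of the middle line and 0.08 rad of square; the arm rests on the top one (joint 0.30 to 0.39 rad), at rest (x of length_a_mid in the frame of jig between -0.006 and 0.006 m and y of length_a_mid in the frame of jig between -0.008 and 0.008 m and angle between the x axis of each of length_a_mid, length_b_mid, pile1_mid, pile2_mid and the x axis of jig, either way round below 0.08 rad and (angle between length_a_mid's own z axis and vertical below 0.06 rad or angle between length_a_mid's own z axis and vertical above 3.08 rad) and z of length_a_mid in the frame of jig between 0.055 and 0.081 m and x of length_b_mid in the frame of jig between -0.006 and 0.006 m and y of length_b_mid in the frame of jig between -0.008 and 0.008 m and (angle between length_b_mid's own z axis and vertical below 0.06 rad or angle between length_b_mid's own z axis and vertical above 3.08 rad) and z of length_b_mid in the frame of jig between 0.055 and 0.081 m and x of pile1_mid in the frame of jig between -0.006 and 0.006 m and y of pile1_mid in the frame of jig between -0.008 and 0.008 m and (angle between pile1_mid's own z axis and vertical below 0.06 rad or angle between pile1_mid's own z axis and vertical above 3.08 rad) and z of each of pile1_mid, pile2_mid in the frame of jig below 0.049 m and x of pile2_mid in the frame of jig between -0.006 and 0.006 m and y of pile2_mid in the frame of jig between -0.008 and 0.008 m and (angle between pile2_mid's own z axis and vertical below 0.06 rad or angle between pile2_mid's own z axis and vertical above 3.08 rad) and value of joint holddown between 0.3 and 0.39 rad and velocity of joint holddown between -0.05 and 0.05 rad/s); the robot touches nothing.
It fails at once if the offcut, coupling, tee or can is moved more than 25 mm (distance of any of offcut_mid, coupling, tee, can from where it was at the start of the episode above 0.025 m).
It also fails if it takes over 72 s, if anything falls off the work surface, if the arm or the gripper's body presses on something with over 40 N, if the wrist force passes 120 N, or if a joint passes its speed limit or range.

## Working session

There is one attempt and no reset: what is moved stays moved. The work goes in short steps, Python scripts to look and compute and a tool call to move; the robot and the scene stay as the last step left them, time stands still between calls to the robot, and variables do not carry over. Pictures are saved under pics/ and viewed, and the job is handed in when it is done.

Besides the shell and the picture viewer there is one more tool, called as a command line: name --pt "numbers of a row" for each row, then --argument value for the rest. carry_out: Moves the arm, as the interface text tells. Its arguments: {"type":"object","properties":{"rows":{"type":"array","items":{"type":"array","items":{"type":"number"}}},"squeeze":{"type":"number"}},"required":["rows"]}

```bash
ls; mkdir -p pics; python3 - <<'E'
from cell import get_obs, capture
import cv2,numpy as np
o=get_obs();print({k:np.round(v,3).tolist() for k,v in o.items()})
for n in("scene","top"):
    c=capture(n);cv2.imwrite(f"pics/{n}0.png",c["pixels"][:,:,::-1]);print(n,c["K"],c["rvec"],c["tvec"])
    R=cv2.Rodrigues(np.array(c["rvec"]))[0];print("cam pos",-R.T@np.array(c["tvec"]).ravel())
E
```

```text
pics
{'t': 0.0, 'qpos': [-1.227, 0.379, 1.735, -0.0, 1.029, -0.033], 'qvel': [0.001, -0.001, -0.0, 0.0, 0.001, 0.0], 'effort': [0.0, -76.372, -43.437, 0.065, 0.042, -0.0], 'tool_pos': [257.412, -650.526, 213.318], 'tcp_rot': [-3.085, -0.588, 0.0], 'ft_force': [0.914, 0.822, -0.123], 'wrist_torque': [-0.062, -0.005, 0.014], 'gripper_width': 91.351}
scene [[463.54458522   0.         317.44086242]
 [  0.         463.54458522 244.08826648]
 [  0.           0.           1.        ]] [ 0.90224076  2.50402691 -1.0419813 ] [ 361.47147773 -164.0782515  1355.66705867]
cam pos [986.42143937 585.55491344 824.32679386]
top [[494.10128087   0.         322.20000007]
 [  0.         494.10128087 235.92905634]
 [  0.           0.           1.        ]] [ 2.18839111 -2.1792513   0.07368063] [  13.24883727  505.86565702 1117.92958865]
cam pos [ 425.55055889   11.4840308  1150.92006616]
```

View pics/scene0.png

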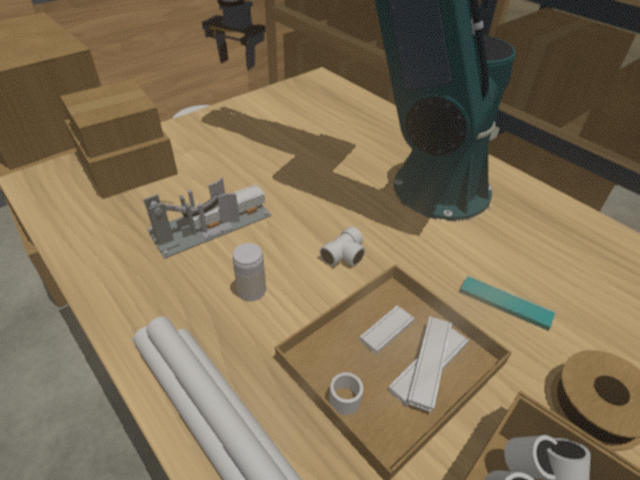

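View pics/top0.png

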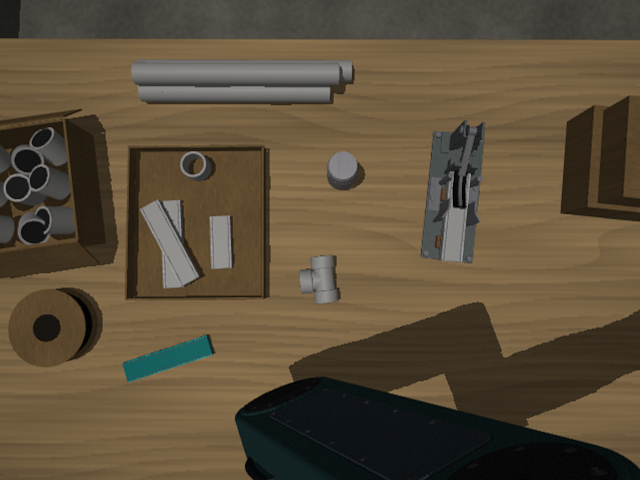

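The scene view shows the crossed white lengths at about (430,362), the offcut at (388,327), the coupling at (346,392), the turquoise look-alike at (507,302) and the jig at (210,215). In the top view the lengths are at (171,243), the offcut at (221,242) and the jig at (455,195). I'll enlarge these before measuring.

```bash
cat > h.py <<'E'
import cv2,numpy as np
from cell import get_obs,capture
def cam(c):
    R=cv2.Rodrigues(np.array(c["rvec"],float))[0];t=np.array(c["tvec"],float).ravel();return np.array(c["K"]),R,t
def ray(c,uv):
    K,R,t=cam(c);d=R.T@np.linalg.solve(K,np.array([uv[0],uv[1],1.]));return -R.T@t,d/np.linalg.norm(d)
def onz(c,uv,z):
    o,d=ray(c,uv);return o+d*(z-o[2])/d[2]
def proj(c,p):
    K,R,t=cam(c);q=K@(R@np.array(p,float)+t);return q[:2]/q[2]
def tri(c1,u1,c2,u2):
    o1,d1=ray(c1,u1);o2,d2=ray(c2,u2)
    s=np.linalg.lstsq(np.c_[d1,-d2],o2-o1,rcond=None)[0]
    a=o1+d1*s[0];b=o2+d2*s[1];return (a+b)/2,np.linalg.norm(a-b)
def crop(c,x0,y0,x1,y1,k,name):
    im=cv2.resize(c["pixels"][y0:y1,x0:x1,::-1],None,fx=k,fy=k,interpolation=cv2.INTER_CUBIC);cv2.imwrite("pics/"+name,im)
E
python3 - <<'E'
from h import *
import pickle
t=capture("top");s=capture("scene");pickle.dump((t,s),open("c0.pkl","wb"))
A=cv2.resize(t["pixels"][185:305,120:280,::-1],None,fx=5,fy=5,interpolation=2)
cv2.imwrite("pics/trayT.png",A)
crop(s,345,290,505,410,5,"trayS.png");crop(t,400,110,520,270,3.7,"jigT.png");crop(s,130,160,290,260,5,"jigS.png")
E
```

```text
(no output)
```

View pics/trayT.png

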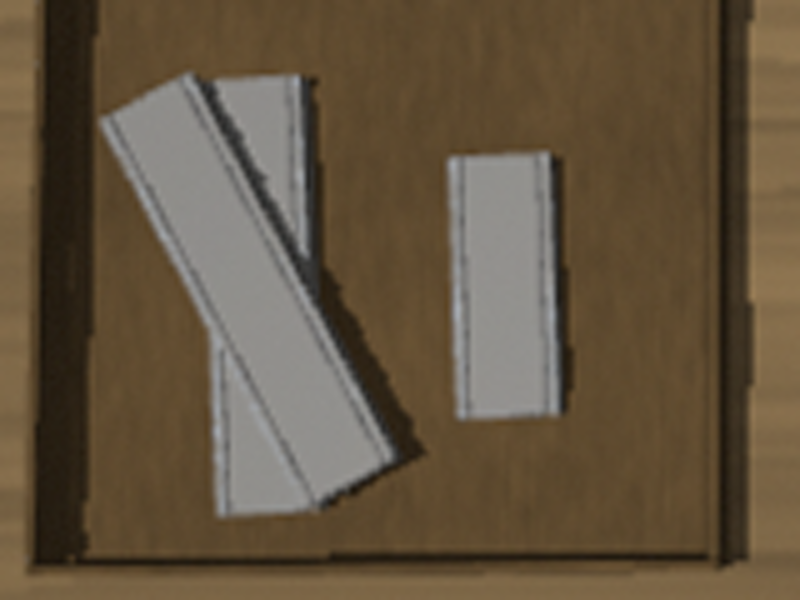

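View pics/trayS.png

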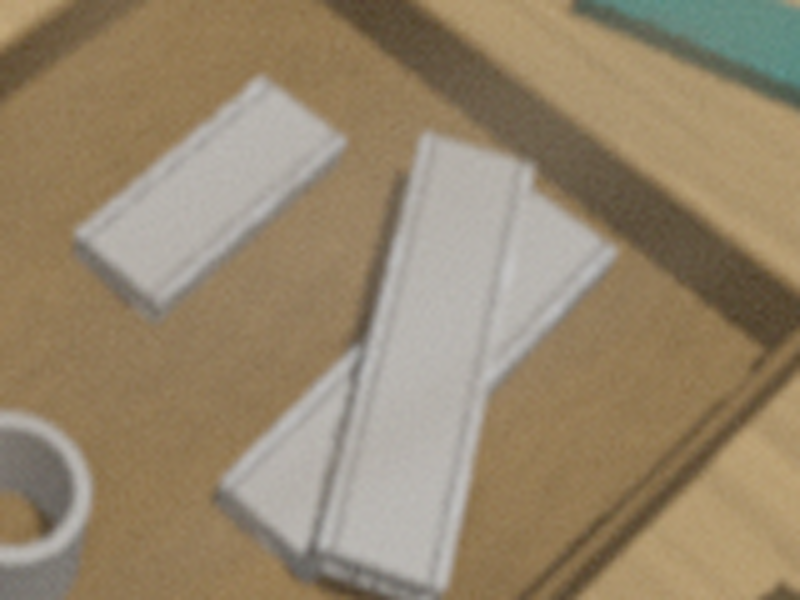

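View pics/jigT.png

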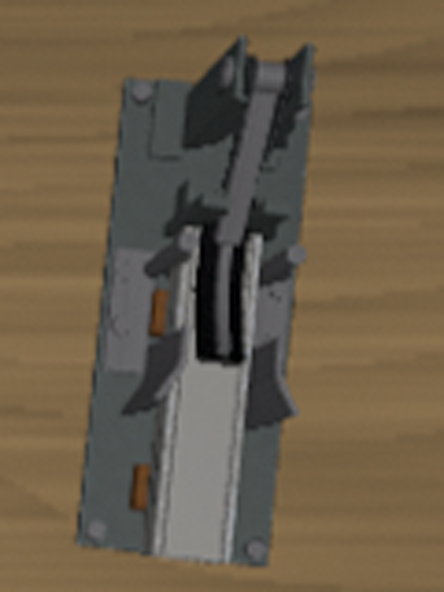

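View pics/jigS.png

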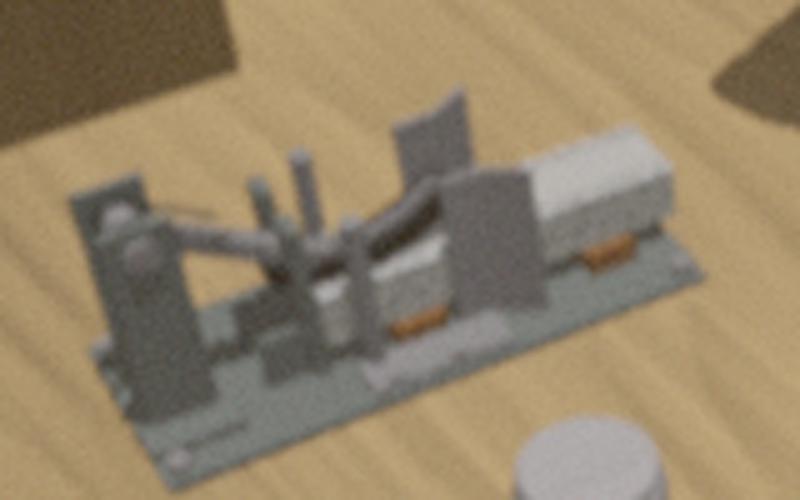

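In the crops three white flat pieces lie in the tray: the top view (170,243) piece, 200 mm long and uppermost, is length_b. The piece under it, with ends at (172,203) and (173,286), is length_a. The short piece at (221,242) is the offcut. The look-alike at (168,358) is turquoise and stays put. Next I'll measure edges with sub-pixel line fits in both views.

```bash
cat >> h.py <<'E'
def edge(c,p,q,w=3,lo=.1,hi=.9,n=40,sgn=0):
    "sub-pixel line near segment p-q: strongest gradient along the normal; returns (pt,dir)"
    g=cv2.GaussianBlur(c["pixels"].astype(np.float32).mean(2),(0,0),.7)
    p=np.array(p,float);q=np.array(q,float);d=(q-p)/np.linalg.norm(q-p);m=np.array([-d[1],d[0]])
    s=np.arange(-w,w+.01,.1);P=[]
    for f in np.linspace(lo,hi,n):
        b=p+f*(q-p);xy=(b+s[:,None]*m).astype(np.float32)
        v=cv2.remap(g,xy[None,:,0],xy[None,:,1],cv2.INTER_CUBIC)[0]
        gr=np.gradient(v); gr=np.abs(gr) if sgn==0 else gr*sgn
        i=np.argmax(gr);P.append(xy[i])
    P=np.array(P,np.float32);l=cv2.fitLine(P,cv2.DIST_HUBER,0,.01,.01).ravel()
    r=np.abs((P-l[2:])@np.array([-l[1],l[0]]));return l[2:],l[:2],np.median(r)
def meet(a,b):
    s=np.linalg.solve(np.c_[a[1],-b[1]],b[0]-a[0]);return a[0]+a[1]*s[0]
def quad(c,C,**k):
    E=[edge(c,C[i],C[(i+1)%4],**k) for i in range(4)]
    return np.array([meet(E[i-1],E[i]) for i in range(4)]),[round(float(e[2]),2) for e in E]
E
python3 - <<'E'
from h import *
import pickle
t,s=pickle.load(open("c0.pkl","rb"))
Tb=np.array([(190,73),(397,455),(318,507),(100,120)])/5.+[120-.4,185-.4]
Sb=np.array([(318,555),(425,132),(533,163),(443,595)])/5.+[345-.4,290-.4]
qT,r1=quad(t,Tb);qS,r2=quad(s,Sb);print(qT.round(1).tolist(),r1,qS.round(1).tolist(),r2)
print((qT-Tb).round(2).tolist(),(qS-Sb).round(2).tolist())
Tb,Sb=qT,qS
X=[]
for a,b in zip(qT,qS):
    p,e=tri(t,a,s,b);X.append(p);print(p.round(1),round(e,1))
X=np.array(X);print("len",np.linalg.norm(X[1]-X[0]),np.linalg.norm(X[3]-X[2]),"w",np.linalg.norm(X[3]-X[0]),"mid",X.mean(0))
z=[onz(t,a,37) for a in qT];z=np.array(z);print("top@37 mid",z.mean(0),"ang",np.arctan2(*(z[0]+z[3]-z[1]-z[2])[[1,0]]),"len",np.linalg.norm(z[1]-z[0]))
z=[onz(s,a,37) for a in qS];z=np.array(z);print("sc@37 mid",z.mean(0),"ang",np.arctan2(*(z[0]+z[3]-z[1]-z[2])[[1,0]]),"len",np.linalg.norm(z[1]-z[0]))
# a
Ta=np.array([(300,76),(317,290),(320,507),(217,516),(209,330)])/5.+[119.6,184.6]
# jig pile top end etc.
k=3.7
for nm,p,q in [("pile L",(166,400),(153,550)),("pile R",(247,375),(232,550)),("pile end",(158,556),(230,560)),("base L",(125,90),(80,540)),("base near",(85,547),(262,565))]:
    P=np.array(p)/k+[399.6,109.6];Q=np.array(q)/k+[399.6,109.6]
    e=edge(t,P,Q);z=6 if "base" in nm else 52
    a=onz(t,e[0]-5*e[1],z);b=onz(t,e[0]+5*e[1],z);d=b-a;print(nm,((a+b)/2).round(1),"dir",round(float(np.arctan2(d[1],d[0])),3),e[2])
E
```

```text
[[157.1999969482422, 198.89999389648438], [199.0, 276.1000061035156], [182.0, 285.6000061035156], [138.39999389648438, 209.10000610351562]] [0.24, 0.23, 0.37, 0.24] [[407.6000061035156, 399.0], [429.0, 315.70001220703125], [449.20001220703125, 321.20001220703125], [434.79998779296875, 408.0]] [0.37, 0.25, 0.46, 0.24]
[[-0.39, -0.26], [-0.05, 0.49], [-1.22, -0.45], [-1.21, 0.51]] [[-0.64, -1.59], [-0.65, -0.26], [-1.98, -1.01], [1.61, -0.59]]
[587.8 391.1  35.5] 0.8
[412.5 292.7  35.6] 0.8
[391.4 329.7  37.3] 0.1
[563.7 433.7  36.2] 0.7
len 200.9752249319456 201.22707911920682 w 48.86599953828339 mid [488.8395104  361.82246022  36.14869535]
top@37 mid [488.82672212 361.46897585  37.        ] ang 0.5276986731050654 len 200.56509432774692
sc@37 mid [489.25602965 362.12815732  37.        ] ang 0.5256507795652452 len 200.92191549821902
pile L [ 499.9 -253.3   52. ] dir -0.115 0.20299986
pile R [ 505.2 -301.5   52. ] dir -0.109 0.120275214
pile end [ 450.  -273.3   52. ] dir -1.656 0.22036082
base L [ 630.9 -229.6    6. ] dir -0.112 0.15985215
base near [ 451.7 -272.7    6. ] dir -1.661 0.36458987
```

```bash
cat >> h.py <<'E'
from scipy.spatial.transform import Rotation as Ro
def Rdown(psi): # tool x at heading psi, z down
    return np.array([[np.cos(psi),np.sin(psi),0],[np.sin(psi),-np.cos(psi),0],[0,0,-1.]])
def rows(*tg):
    o=get_obs();R0=Ro.from_rotvec(o["tcp_rot"]).as_matrix();p=np.array(o["tool_pos"])
    print("t",round(o["t"],2),"tcp",p.round(1),"psi",round(float(np.arctan2(R0[1,0],R0[0,0])),4),"zax",R0[:,2].round(4),"w",round(o["gripper_width"],1),"F",np.round(o["ft_force"],1))
    for x,y,z,s in tg:
        d=R0.T@(np.array([x,y,z])-p)/10;r=Ro.from_matrix(R0.T@Rdown(s)).as_rotvec(degrees=True)
        print((x,y,z,round(s,3)),"->",d.round(2).tolist(),r.round(1).tolist())
E
python3 - <<'E'
from h import *
import pickle
t,s=pickle.load(open("c0.pkl","rb"))
k=3.7;o=np.array([399.6,109.6]);so=np.array([129.6,159.6])
f=lambda p:np.array(p)/k+o
g=lambda p:np.array(p)/5.+so
L=edge(t,f((166,400)),f((153,550)));R=edge(t,f((247,375)),f((232,550)));E=edge(t,f((158,556)),f((230,560)))
TL,TR=meet(L,E),meet(R,E)
sl=edge(s,g((535,215)),g((672,172)),w=2);sr=edge(s,g((525,165)),g((628,127)),w=2);se=edge(s,g((630,125)),g((672,172)),w=2)
SL,SR=meet(sl,se),meet(sr,se);print(TL,TR,SL,SR,sl[2],sr[2],se[2])
PL,e1=tri(t,TL,s,SL);PR,e2=tri(t,TR,s,SR);print("pile end corners",PL.round(1),e1.round(1),PR.round(1),e2.round(1))
m=(PL+PR)/2;print(m,np.hypot(*(PL-PR)[:2]), "pile end at z52 top-only",[onz(t,q,52).round(1) for q in(TL,TR)],"scene",[onz(s,q,52).round(1) for q in(SL,SR)])
b=np.array([488.9,361.8]);psi=.527;gp=b-60*np.array([np.cos(psi),np.sin(psi)])
rows((500,-400,230,.377),(560,0,220,.45),(*gp,120,psi),(*gp,24,psi))
E
```

```text
[440.5759  259.41052] [461.97354 261.3325 ] [264.9936  193.43259] [256.13513 184.44939] 0.23031831 0.25686288 0.26510584
pile end corners [ 451.2 -247.3   50.1] 2.9 [ 447.  -294.8   50.1] 3.0
[ 449.10564704 -271.03120081   50.09829623] 47.627660221749714 pile end at z52 top-only [array([ 452.2, -247.8,   52. ]), array([ 448.1, -295.2,   52. ])] scene [array([ 451.6, -244.1,   52. ]), array([ 447.5, -291.3,   52. ])]
t 0.2 tcp [ 257.5 -650.7  213.5] psi 0.3768 zax [-2.e-04  6.e-04 -1.e+00] w 90.9 F [ 0.6  0.4 -0.8]
(500, -400, 230, 0.377) -> [31.78, -14.39, -1.64] [-0.0, 0.0, -0.0]
(560, 0, 220, 0.45) -> [52.07, -49.37, -0.61] [-0.0, -0.0, -4.2]
(np.float64(437.0408128619257), np.float64(331.6234410613438), 120, 0.527) -> [52.84, -84.73, 9.41] [-0.0, -0.0, -8.6]
(np.float64(437.0408128619257), np.float64(331.6234410613438), 24, 0.527) -> [52.84, -84.72, 19.01] [-0.0, -0.0, -8.6]
```

carry_out --pt "6.8 31.8 -14.4 -1.6 0 0 0" --pt "6.8 31.8 -14.4 -1.6 0 0 0" --pt "6.8 31.8 -14.4 -1.6 0 0 0" --pt "6.8 31.8 -14.4 -1.6 0 0 0" --pt "6.8 52 -49.4 -0.6 0 0 -4" --pt "6.8 52 -49.4 -0.6 0 0 -4" --pt "6.8 52 -49.4 -0.6 0 0 -4" --pt "6.8 52 -49.4 -0.6 0 0 -4" --pt "6.8 52 -49.4 -0.6 0 0 -4" --pt "6.8 52 -49.4 -0.6 0 0 -4" --pt "6.8 52 -49.4 -0.6 0 0 -4" --pt "6.8 52.8 -84.7 9.4 0 0 -8.6" --pt "6.8 52.8 -84.7 9.4 0 0 -8.6" --pt "6.8 52.8 -84.7 9.4 0 0 -8.6" --pt "6.8 52.8 -84.7 9.4 0 0 -8.6" --pt "6.8 52.8 -84.7 9.4 0 0 -8.6" --pt "6.8 52.8 -84.7 9.4 0 0 -8.6" --pt "6.8 52.8 -84.7 9.4 0 0 -8.6" --pt "6.8 52.8 -84.7 9.4 0 0 -8.6" --squeeze 25

```text
t: 2.58
tool_pos: [435.8, 332.7, 119.4]
tcp_rot: [-3.032, -0.822, 0.002]
ft_force: [0.6, -0.7, 0.1]
gripper_width: 68.3
```

```bash
python3 - <<'E'
from h import *
rows((437,331.6,120,.527),(437,331.6,24,.527))
crop(capture("top"),120,140,280,300,3.7,"p1T.png");crop(capture("scene"),345,250,505,410,3.7,"p1S.png")
E
```

```text
t 2.58 tcp [435.8 332.7 119.4] psi 0.5297 zax [-1.1e-03  1.0e-04 -1.0e+00] w 68.3 F [ 0.6 -0.7  0.1]
(437, 331.6, 120, 0.527) -> [0.05, 0.16, -0.06] [-0.0, 0.1, 0.2]
(437, 331.6, 24, 0.527) -> [0.06, 0.16, 9.54] [-0.0, 0.1, 0.2]
```

View pics/p1S.png

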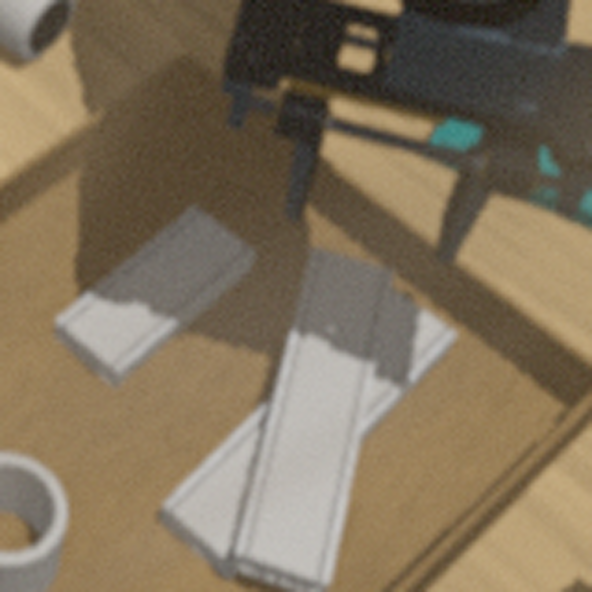

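The scene crop shows the fingers at (300,190) and (460,230), straddling the near end of length_b (about (345,290)). Lowering and gripping next.

carry_out --pt "6.8 0.1 0.2 6 0 0 0.2" --pt "6.8 0.1 0.2 6 0 0 0.2" --pt "6.8 0.1 0.2 9.5 0 0 0.2" --pt "6.8 0.1 0.2 9.5 0 0 0.2" --pt "6.8 0.1 0.2 9.5 0 0 0.2" --pt "4 0.1 0.2 9.5 0 0 0.2" --pt "4 0.1 0.2 9.5 0 0 0.2" --pt "4 0.1 0.2 9.5 0 0 0.2" --pt "4 0.1 0.2 9.5 0 0 0.2" --pt "4 0.1 0.2 9.5 0 0 0.2" --pt "4 0.1 0.2 9.5 0 0 0.2" --squeeze 25

```text
t: 4.05
tool_pos: [438.8, 330.1, 25.8]
tcp_rot: [-3.034, -0.813, -0.0]
ft_force: [-2.0, -1.7, 10.3]
gripper_width: 46.3
```

```bash
python3 - <<'E'
from h import *
rows((437,331.6,200,.527),(560,0,230,.0),(385,-264,130,-.11))
E
```

```text
t 4.05 tcp [438.8 330.1  25.8] psi 0.5239 zax [-1.e-04  6.e-04 -1.e+00] w 46.3 F [-2.  -1.7 10.3]
(437, 331.6, 200, 0.527) -> [-0.07, -0.23, -17.42] [-0.0, -0.0, -0.2]
(560, 0, 230, 0.0) -> [-6.01, 34.63, -20.45] [-0.0, -0.0, 30.0]
(385, -264, 130, -0.11) -> [-34.37, 48.74, -10.46] [-0.0, -0.0, 36.3]
```

carry_out --pt "4 0 0 -2 0 0 0" --pt "4 0 0 -5 0 0 0" --pt "4 0 0 -10 0 0 0" --pt "4 0 0 -17 0 0 0" --pt "4 0 0 -17 0 0 0" --pt "4 0 0 -17 0 0 0" --squeeze 30

```text
t: 4.8
tool_pos: [438.6, 329.9, 195.7]
tcp_rot: [-3.034, -0.814, -0.001]
ft_force: [-0.7, 0.2, -1.5]
gripper_width: 45.9
```

```bash
python3 - <<'E'
from h import *
import pickle
rows((560,0,230,.0),(385,-264,130,-.11))
t=capture("top");s=capture("scene");pickle.dump((t,s),open("c1.pkl","wb"))
a=cv2.resize(t["pixels"][140:310,110:280,::-1],(400,400),interpolation=2);b=cv2.resize(s["pixels"][220:420,330:530,::-1],(400,400),interpolation=2)
cv2.imwrite("pics/p2.png",np.hstack([a,b]))
E
```

```text
t 4.8 tcp [438.6 329.9 195.7] psi 0.5241 zax [ 2.e-04  9.e-04 -1.e+00] w 45.9 F [-0.7  0.2 -1.5]
(560, 0, 230, 0.0) -> [-5.99, 34.63, -3.46] [-0.0, -0.0, 30.0]
(385, -264, 130, -0.11) -> [-34.36, 48.74, 6.51] [-0.0, -0.0, 36.3]
```

View pics/p2.png

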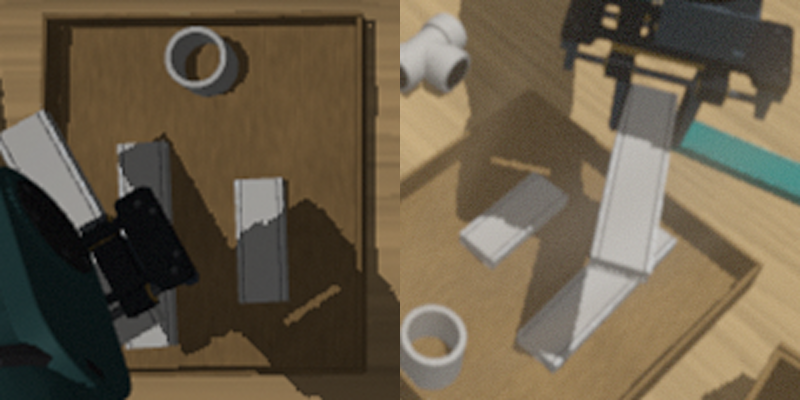

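Length_b is held between the fingers, its free end at (20,122) in the left panel (top) and (620,265) in the right panel (scene); the tray contents have not moved. Next I'll check its tilt.

```bash
python3 - <<'E'
from h import *
import pickle
t,s=pickle.load(open("c1.pkl","rb"))
crop(t,100,170,180,260,6,"p2T.png");crop(s,410,250,490,370,5,"p2S.png")
E
```

```text
(no output)
```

View pics/p2T.png

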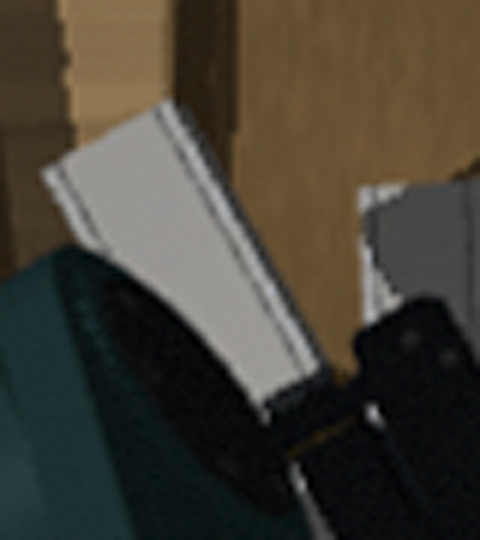

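View pics/p2S.png

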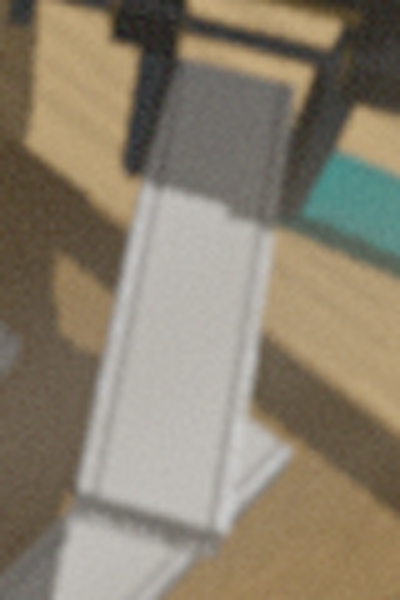

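```bash
python3 - <<'E'
from h import *
import pickle
t,s=pickle.load(open("c1.pkl","rb"))
for a,b in [((127.6,186.3),(425.6,348.6)),((107.1,198.8),(454,356.2))]:
    p,e=tri(t,a,s,b);print(p.round(1),e.round(1))
# rear corners in scene: assume z from level
for z in (208,211,214):print(z,[onz(s,q,z).round(1) for q in ((445.6,262.4),(468,266.5),(425.6,348.6),(454,356.2))])
E
```

```text
[587.5 393.  202.6] 0.7
[563.5 430.9 203.1] 1.4
208 [array([419.6, 297. , 208. ]), array([395.8, 329.6, 208. ]), array([590.8, 394.9, 208. ]), array([567.4, 431.6, 208. ])]
211 [array([422.4, 298.4, 211. ]), array([398.7, 330.8, 211. ]), array([592.7, 395.9, 211. ]), array([569.4, 432.4, 211. ])]
214 [array([425.1, 299.8, 214. ]), array([401.5, 332.1, 214. ]), array([594.6, 396.8, 214. ]), array([571.4, 433.1, 214. ])]
```

```bash
python3 - <<'E'
from h import *
import pickle
t,s=pickle.load(open("c1.pkl","rb"))
o=get_obs();R=Ro.from_rotvec(o["tcp_rot"]).as_matrix();p=o["tool_pos"]
for y in (23,30,37):
  for x in(-16,16):
    print(y,x,[ (5*(proj(s,p+R@np.array([x,sg*y,0]))-[409.6,249.6])).round(0).tolist() for sg in(1,-1)])
E
```

```text
23 -16 [[154.0, 117.0], [281.0, 150.0]]
23 16 [[140.0, 179.0], [269.0, 214.0]]
30 -16 [[135.0, 112.0], [300.0, 155.0]]
30 16 [[120.0, 174.0], [289.0, 220.0]]
37 -16 [[116.0, 107.0], [320.0, 161.0]]
37 16 [[101.0, 168.0], [310.0, 225.0]]
```

```bash
python3 - <<'E'
from h import *
rows((540,60,220,.1),(450,-180,200,-.11),(380.4,-261.6,140,-.112))
E
```

```text
t 4.9 tcp [437.9 329.4 194.1] psi 0.524 zax [-2.2e-03 -8.0e-04 -1.0e+00] w 45.8 F [ 0.5  0.2 -1.1]
(540, 60, 220, 0.1) -> [-4.65, 28.43, -2.59] [0.0, 0.1, 24.3]
(450, -180, 200, -0.11) -> [-24.44, 44.71, -0.56] [0.0, 0.1, 36.3]
(380.4, -261.6, 140, -0.112) -> [-34.54, 48.29, 5.47] [0.0, 0.1, 36.4]
```

carry_out --pt "4 -2.3 14.2 -2.6 0 0 10" --pt "4 -2.3 14.2 -2.6 0 0 12" --pt "4 -2.3 14.2 -2.6 0 0 12" --pt "4 -4.7 28.4 -2.6 0 0 24.3" --pt "4 -4.7 28.4 -2.6 0 0 24.3" --pt "4 -4.7 28.4 -2.6 0 0 24.3" --pt "4 -14.5 36.6 -1.6 0 0 30" --pt "4 -14.5 36.6 -1.6 0 0 30" --pt "4 -24.4 44.7 -0.6 0 0 36.4" --pt "4 -24.4 44.7 -0.6 0 0 36.4" --pt "4 -34.5 48.3 5.5 0 0 36.4" --pt "4 -34.5 48.3 5.5 0 0 36.4" --pt "4 -34.5 48.3 5.5 0 0 36.4" --pt "4 -34.5 48.3 5.5 0 0 36.4" --pt "4 -34.5 48.3 5.5 0 0 36.4" --squeeze 40

```text
t: 6.78
tool_pos: [381.6, -260.8, 139.9]
tcp_rot: [3.136, -0.172, -0.003]
ft_force: [0.5, -0.2, -0.4]
gripper_width: 45.4
```

```bash
python3 - <<'E'
from h import *
import pickle
rows((380.4,-261.6,140,-.112))
t=capture("top");s=capture("scene");pickle.dump((t,s),open("c2.pkl","wb"))
a=cv2.resize(t["pixels"][110:290,390:530,::-1],None,fx=2.8,fy=2.8,interpolation=2);b=cv2.resize(s["pixels"][120:270,130:290,::-1],None,fx=2.5,fy=2.5,interpolation=2)
cv2.imwrite("pics/p3.png",np.hstack([a,np.vstack([b,np.zeros((a.shape[0]-b.shape[0],b.shape[1],3),np.uint8)])]))
E
```

```text
t 6.78 tcp [ 381.6 -260.8  139.9] psi -0.1098 zax [-0.0018 -0.001  -1.    ] w 45.4 F [ 0.5 -0.2 -0.4]
(380.4, -261.6, 140, -0.112) -> [-0.11, 0.09, -0.01] [0.1, 0.1, 0.1]
```

View pics/p3.png

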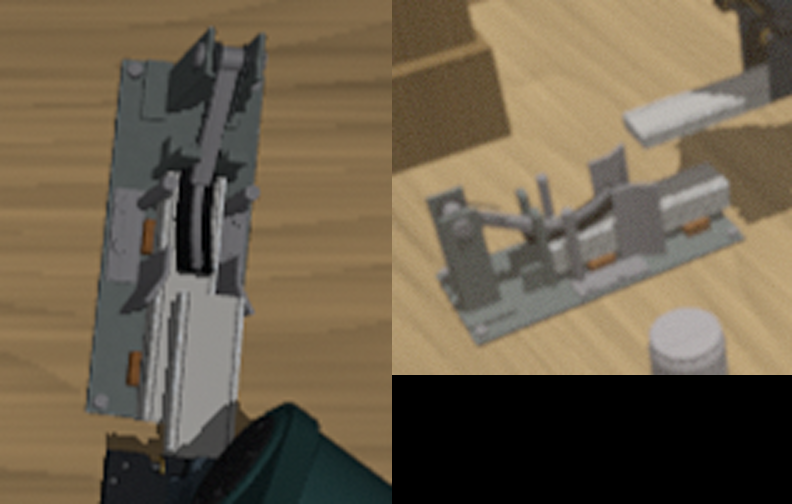

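The left panel (top) shows length_b hovering over the pile, its front edge at (175..243, 293). The right panel (scene) has its front end at (625..645, 110..145). I'll measure its alignment relative to the pile.

```bash
python3 - <<'E'
from h import *
import pickle
t,s=pickle.load(open("c2.pkl","rb"))
crop(t,420,170,500,270,6,"p3T.png");crop(s,215,130,295,190,8,"p3S.png")
E
```

```text
(no output)
```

View pics/p3T.png

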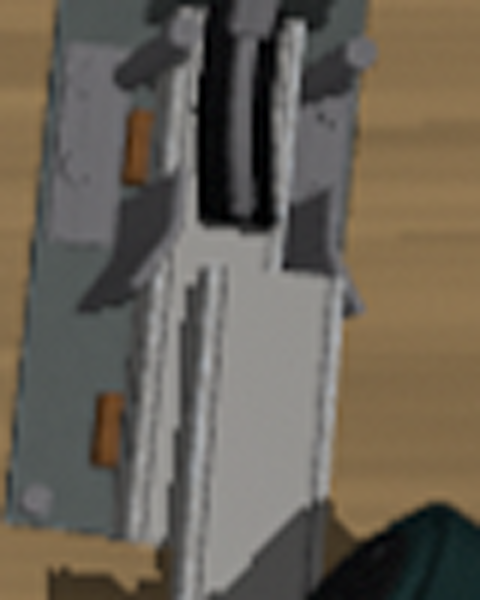

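View pics/p3S.png

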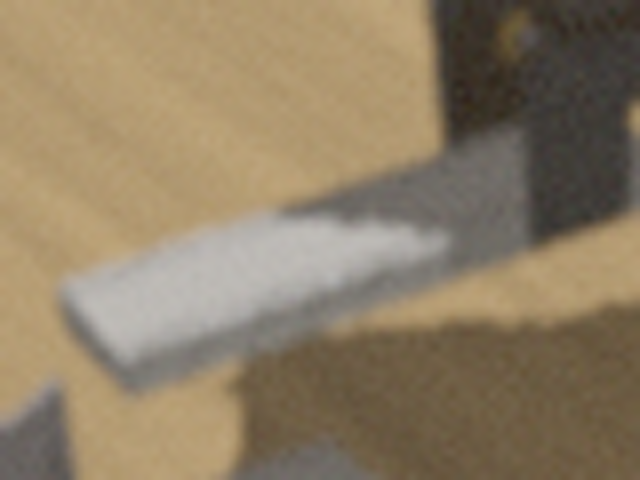

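```bash
python3 - <<'E'
from h import *
import pickle
t,s=pickle.load(open("c2.pkl","rb"))
L,R=(454,214.6),(477,215.5)
a,e1=tri(t,L,s,(231.1,175.5));b,e2=tri(t,R,s,(223,166.2));print(a.round(1),e1.round(1),b.round(1),e2.round(1))
z=(a[2]+b[2])/2
e=edge(t,(454,216),(449.5,268),w=2);f=edge(t,(477,217),(473.5,253),w=2)
for z in(145,148):
  for q in(e,f):
    A=onz(t,q[0]-8*q[1],z);B=onz(t,q[0]+8*q[1],z);d=B-A;print(z,((A+B)/2).round(1),np.arctan2(d[1],d[0]).round(3),q[2])
o=get_obs();u=np.array([np.cos(-.111),np.sin(-.111)]);v=np.array([-u[1],u[0]])
for n,P in(("tcp",o["tool_pos"]),("bL",a),("bR",b),("pileL t",(452.2,-247.8)),("pileR t",(448.1,-295.2)),("pileL s",(451.6,-244.1)),("pileR s",(447.5,-291.3))):
    print(n,np.dot(P[:2],u).round(1),np.dot(P[:2],v).round(1))
for z in(144,147):
  for c,q in((t,(L,R)),(s,((231.1,175.5),(223,166.2)))):
    P=[onz(c,x,z)[:2] for x in q];print(z,"mid",np.dot(np.mean(P,0),u).round(1),np.dot(np.mean(P,0),v).round(1))
E
```

```text
[ 540.7 -253.6  145.8] 2.1 [ 537.5 -298.7  147.7] 5.5
145 [ 487.7 -249.5  145. ] -0.1 0.21146515
145 [ 499.7 -298.3  145. ] -0.092 0.10927278
148 [ 487.5 -248.7  148. ] -0.1 0.21146515
148 [ 499.5 -297.4  148. ] -0.092 0.10927278
tcp 408.2 -217.0
bL 565.5 -192.1
bR 567.3 -237.4
pileL t 476.9 -196.2
pileR t 478.0 -243.7
pileL s 475.9 -192.6
pileR s 477.0 -239.9
144 mid 568.4 -216.6
144 mid 563.7 -216.8
147 mid 568.0 -215.8
147 mid 565.2 -212.8
```

carry_out --pt "4 0 0.2 4 0.1 0.1 0.1" --pt "4 0 0.2 7 0.1 0.1 0.1" --pt "4 0 0.2 7 0.1 0.1 0.1" --pt "4 0 0.2 7.5 0.1 0.1 0.1" --pt "4 0 0.2 7.5 0.1 0.1 0.1"

```text
t: 7.5
tool_pos: [381.9, -263.2, 65.9]
tcp_rot: [3.136, -0.174, 0.002]
ft_force: [-0.9, 0.1, -1.0]
gripper_width: 45.8
```

```bash
python3 - <<'E'
from h import *
import pickle
rows()
t=capture("top");s=capture("scene");pickle.dump((t,s),open("c3.pkl","wb"))
a=cv2.resize(t["pixels"][160:270,410:510,::-1],None,fx=4,fy=4,interpolation=2);b=cv2.resize(s["pixels"][150:240,190:285,::-1],None,fx=4,fy=4,interpolation=2)
cv2.imwrite("pics/p4.png",np.hstack([a,np.vstack([b,np.zeros((a.shape[0]-b.shape[0],b.shape[1],3),np.uint8)])]))
E
```

```text
t 7.5 tcp [ 381.9 -263.2   65.9] psi -0.1111 zax [ 1.4e-03 -5.0e-04 -1.0e+00] w 45.8 F [-0.9  0.1 -1. ]
```

View pics/p4.png

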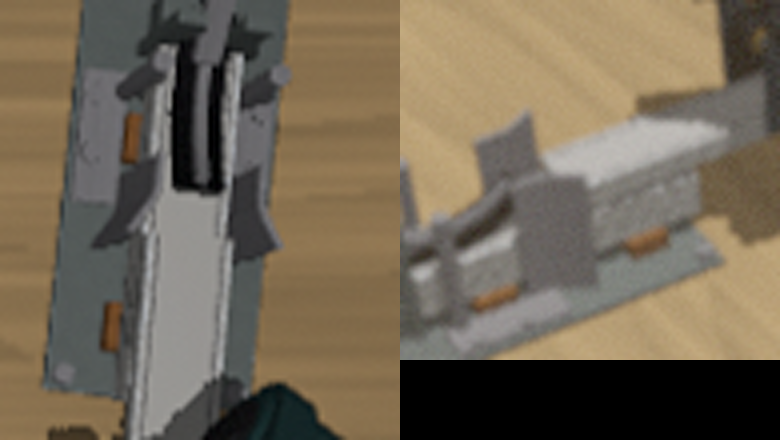

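Length_b sits just above the pile: in the top panel it spans (135..230, 230..400) in line with the pile, between the flared guides, and its front end is still short of the toe. I'll lower to contact, then advance 25 mm.

carry_out --pt "4 0 0 0.3 0 0 0" --pt "4 0 0 0.45 0 0 0" --pt "4 0 0 0.45 0 0 0"

```text
t: 7.98
tool_pos: [381.7, -263.2, 61.3]
tcp_rot: [3.136, -0.175, 0.002]
ft_force: [-0.4, 0.7, -1.0]
gripper_width: 45.8
```

carry_out --pt "4 1 0 0.05 0 0 0" --pt "4 2 0 0.05 0 0 0" --pt "4 2.5 0 0.05 0 0 0" --pt "4 2.5 0 0.05 0 0 0"

```text
t: 8.48
tool_pos: [407.0, -266.0, 60.8]
tcp_rot: [3.136, -0.174, 0.002]
ft_force: [0.1, 0.6, -1.2]
gripper_width: 46.0
```

```bash
python3 - <<'E'
from h import *
import pickle
rows()
t=capture("top");s=capture("scene");pickle.dump((t,s),open("c3.pkl","wb"))
a=cv2.resize(t["pixels"][160:270,410:510,::-1],None,fx=4,fy=4,interpolation=2);b=cv2.resize(s["pixels"][150:240,190:285,::-1],None,fx=4,fy=4,interpolation=2)
cv2.imwrite("pics/p5.png",np.hstack([a,np.vstack([b,np.zeros((a.shape[0]-b.shape[0],b.shape[1],3),np.uint8)])]))
E
```

```text
t 8.47 tcp [ 407.  -266.    60.8] psi -0.1108 zax [ 1.3e-03 -4.0e-04 -1.0e+00] w 46.0 F [ 0.1  0.6 -1.2]
```

View pics/p5.png

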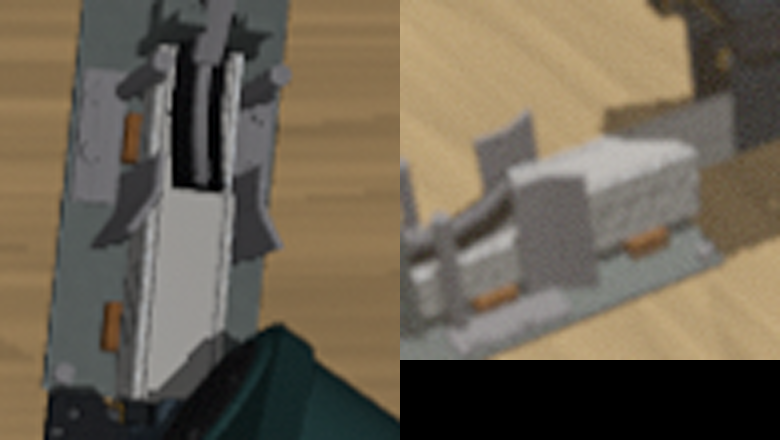

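carry_out --pt "4 0 0 0.2 0 0 0" --pt "4 0 0 0.3 0 0 0" --pt "4 0 0 0.3 0 0 0"

```text
t: 8.95
tool_pos: [406.3, -265.8, 57.6]
tcp_rot: [3.137, -0.174, 0.001]
ft_force: [0.1, -0.0, -1.6]
gripper_width: 45.9
```

carry_out --pt "4 0 0 0.1 0 0 0" --pt "4 0 0 0.2 0 0 0" --pt "4 0 0 0.2 0 0 0"

```text
t: 9.32
tool_pos: [406.4, -265.8, 55.9]
tcp_rot: [-3.137, 0.174, -0.001]
ft_force: [-3.3, 2.1, 8.2]
gripper_width: 45.5
```

```bash
python3 - <<'E'
from h import *
import pickle
rows()
t=capture("top");s=capture("scene");pickle.dump((t,s),open("c3.pkl","wb"))
crop(s,190,150,285,240,8,"p6.png")
E
```

```text
t 9.32 tcp [ 406.4 -265.8   55.9] psi -0.111 zax [ 8.e-04 -0.e+00 -1.e+00] w 45.5 F [-3.3  2.1  8.2]
```

View pics/p6.png

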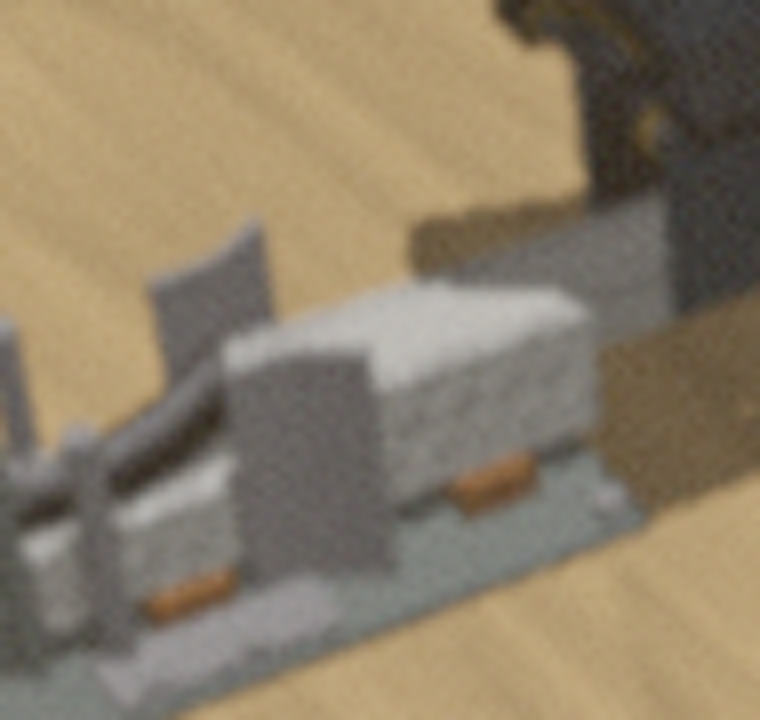

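Length_b rests on the pile: 8 N contact at TCP 56 mm, its front at about jig x +15, under the toe. Sliding it in.

carry_out --pt "4 0 0 -0.05 0 0 0" --pt "4 0.7 0 -0.05 0 0 0" --pt "4 1.4 0 -0.05 0 0 0" --pt "4 2.1 0 -0.05 0 0 0" --pt "4 2.8 0 -0.05 0 0 0" --pt "4 3.5 0 -0.05 0 0 0" --pt "4 4.2 0 -0.05 0 0 0" --pt "4 5 0 -0.05 0 0 0"

```text
t: 10.42
tool_pos: [454.5, -270.7, 56.6]
tcp_rot: [-3.135, 0.173, 0.007]
ft_force: [-20.0, 1.6, 26.5]
gripper_width: 45.8
```

```bash
python3 - <<'E'
from h import *
import pickle
rows()
t=capture("top");s=capture("scene");pickle.dump((t,s),open("c3.pkl","wb"))
a=cv2.resize(t["pixels"][110:260,410:510,::-1],None,fx=3,fy=3,interpolation=2);b=cv2.resize(s["pixels"][140:250,130:285,::-1],None,fx=3,fy=3,interpolation=2)
cv2.imwrite("pics/p7.png",np.hstack([a,np.vstack([b,np.zeros((a.shape[0]-b.shape[0],b.shape[1],3),np.uint8)])]))
E
```

```text
t 10.43 tcp [ 454.5 -270.7   56.6] psi -0.1104 zax [-0.0041  0.002  -1.    ] w 45.8 F [-20.    1.6  26.5]
```

View pics/p7.png

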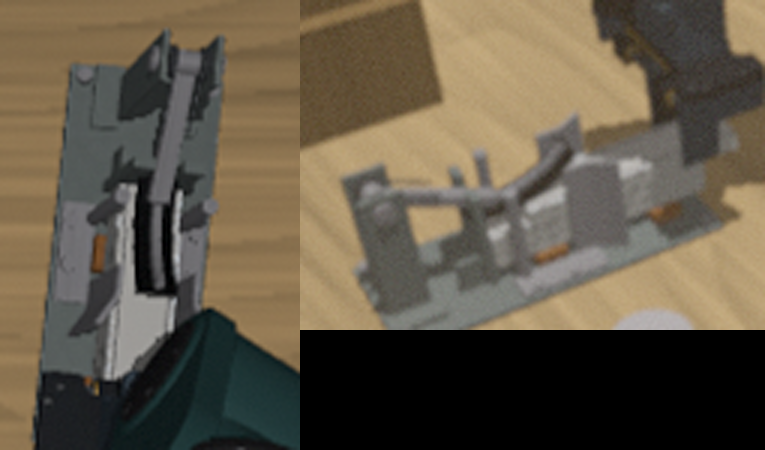

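The arm has risen onto length_b (shoe at (545,170) in the scene panel) with some vertical load, so I'm easing up 1.5 mm and continuing.

carry_out --pt "4 0 0 -0.15 0 0 0" --pt "4 0.6 0 -0.15 0 0 0" --pt "4 1.2 0 -0.15 0 0 0" --pt "4 1.8 0 -0.15 0 0 0" --pt "4 2.4 0 -0.15 0 0 0"

```text
t: 11.15
tool_pos: [480.0, -273.7, 57.9]
tcp_rot: [-3.136, 0.173, 0.003]
ft_force: [-3.0, 1.2, -4.2]
gripper_width: 45.7
```

carry_out --pt "4 0.5 0 0 0 0 0" --pt "4 0.9 0 0 0 0 0" --pt "4 0.9 0 0 0 0 0"

```text
t: 11.52
tool_pos: [489.6, -274.8, 58.0]
tcp_rot: [-3.136, 0.173, 0.002]
ft_force: [1.3, 0.7, -4.9]
gripper_width: 45.7
```

carry_out --pt "4 0.1 0 0.1 0 0 0" --pt "4 0.3 0 0.1 0 0 0" --pt "4 0.4 0 0.1 0 0 0"

```text
t: 11.9
tool_pos: [492.5, -275.0, 56.8]
tcp_rot: [-3.135, 0.173, 0.005]
ft_force: [-13.5, -0.2, 3.8]
gripper_width: 45.6
```

```bash
python3 - <<'E'
from h import *
import pickle
rows()
t=capture("top");s=capture("scene");pickle.dump((t,s),open("c4.pkl","wb"))
a=cv2.resize(t["pixels"][110:260,410:510,::-1],None,fx=3,fy=3,interpolation=2);b=cv2.resize(s["pixels"][140:250,130:285,::-1],None,fx=3,fy=3,interpolation=2)
cv2.imwrite("pics/p8.png",np.hstack([a,np.vstack([b,np.zeros((a.shape[0]-b.shape[0],b.shape[1],3),np.uint8)])]))
E
```

```text
t 11.9 tcp [ 492.5 -275.    56.8] psi -0.1103 zax [-0.0033  0.0018 -1.    ] w 45.6 F [-13.5  -0.2   3.8]
```

View pics/p8.png

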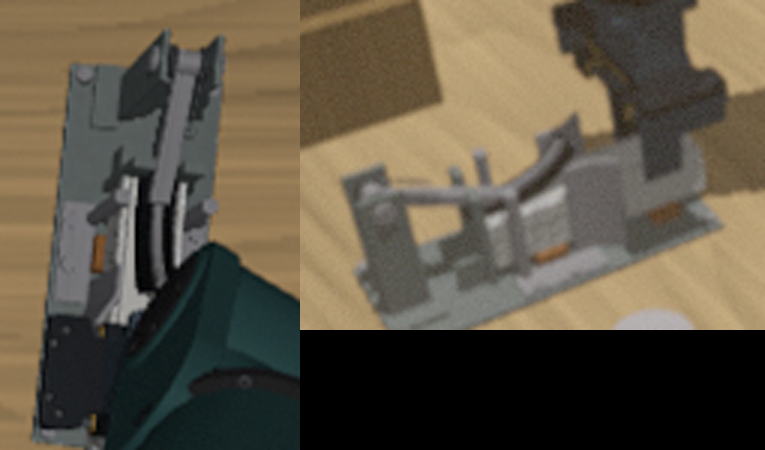

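carry_out --pt "4 0.2 0 0 0 0 0" --pt "4 0.3 0 0 0 0 0"

```text
t: 12.25
tool_pos: [492.7, -274.8, 56.6]
tcp_rot: [-3.134, 0.173, 0.014]
ft_force: [-31.0, -2.9, 20.6]
gripper_width: 45.6
```

Force rises without motion: length_b is against the stop. Releasing and withdrawing.

carry_out --pt "4 0 0 0 0 0 0" --pt "6.8 0 0 0 0 0 0" --pt "6.8 0 0 0 0 0 0" --pt "6.8 0 0 0 0 0 0" --pt "6.8 0 0 0 0 0 0" --pt "6.8 0 0 -5 0 0 0" --pt "6.8 0 0 -12 0 0 0" --pt "6.8 0 0 -16 0 0 0" --pt "6.8 0 0 -16 0 0 0" --pt "6.8 4 -14 -16 0 0 0" --pt "6.8 4 -22 -16 0 0 0" --pt "6.8 4 -30 -16 0 0 0" --pt "6.8 4 -30 -16 0 0 0" --pt "6.8 4 -30 -16 0 0 0"

```text
t: 14.0
tool_pos: [566.5, 20.6, 215.8]
tcp_rot: [-3.134, 0.172, 0.016]
ft_force: [0.7, -0.5, 0.2]
gripper_width: 68.0
```

```bash
python3 - <<'E'
from h import *
import pickle
rows()
t=capture("top");s=capture("scene");pickle.dump((t,s),open("c5.pkl","wb"))
a=cv2.resize(t["pixels"][110:270,410:510,::-1],None,fx=3.5,fy=3.5,interpolation=2);b=cv2.resize(s["pixels"][140:250,140:280,::-1],None,fx=3,fy=3,interpolation=2)
cv2.imwrite("pics/p9.png",np.hstack([a,np.vstack([b,np.zeros((a.shape[0]-b.shape[0],b.shape[1],3),np.uint8)])]))
a=cv2.resize(t["pixels"][140:310,110:280,::-1],(400,400),interpolation=2);b=cv2.resize(s["pixels"][270:430,340:500,::-1],(400,400),interpolation=2)
cv2.imwrite("pics/p10.png",np.hstack([a,b]))
E
```

```text
t 14.0 tcp [566.5  20.6 215.8] psi -0.1096 zax [-0.0103  0.0037 -0.9999] w 68.0 F [ 0.7 -0.5  0.2]
```

View pics/p9.png

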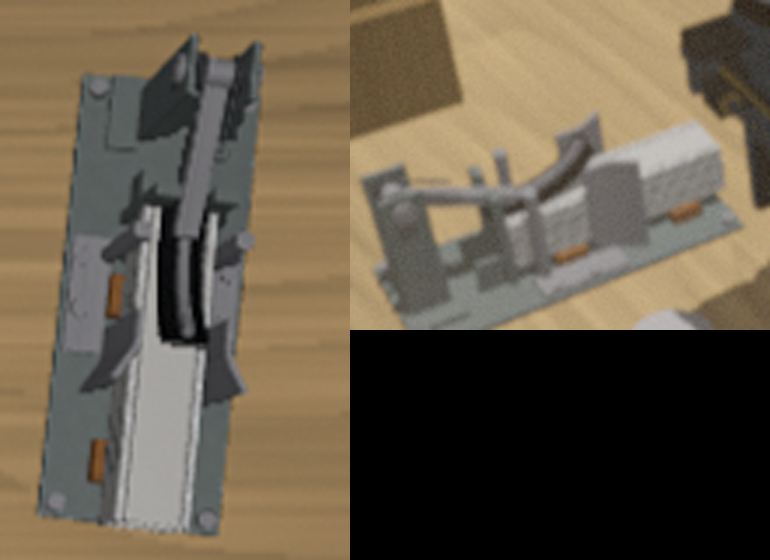

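View pics/p10.png

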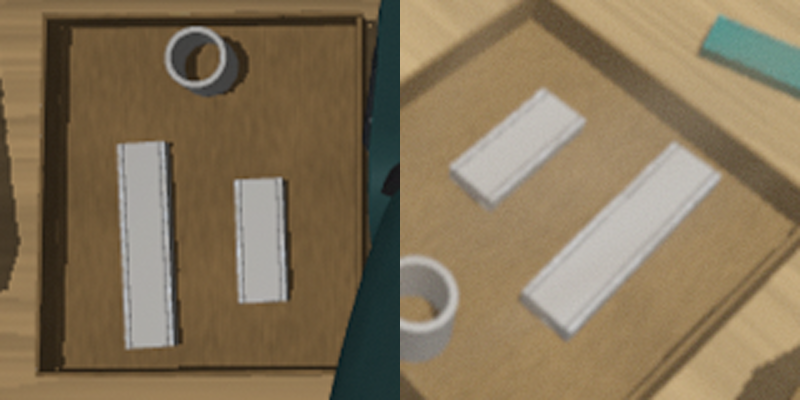

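The jig shows three lengths stacked neatly with the shoe on the top one (top panel (180,330), scene panel (590,150)). In the tray, length_a is alone at (147,245) left of the shorter offcut at (262,240) (the coupling is at (195,60)), and it fits by its 200 mm length. Measuring it now.

```bash
python3 - <<'E'
from h import *
import pickle
t,s=pickle.load(open("c5.pkl","rb"))
T=np.array([(165,141),(175,345),(126,348),(117,145)])/(400/170)+[109.8,139.8]
S=np.array([(125,298),(275,143),(318,177),(170,338)])/2.5+[339.8,269.8]
qT,r1=quad(t,T,w=2);qS,r2=quad(s,S,w=2);print(r1,r2,(qT-T).round(1).tolist(),(qS-S).round(1).tolist())
X=[]
for a,b in zip(qT,qS):
    p,e=tri(t,a,s,b);X.append(p);print(p.round(1),round(e,1))
X=np.array(X);print("len",np.linalg.norm(X[1]-X[0]),np.linalg.norm(X[3]-X[2]),"w",np.linalg.norm(X[3]-X[0]),"mid",X.mean(0))
for c,q in((t,qT),(s,qS)):
    z=np.array([onz(c,a,21) for a in q]);d=z[0]+z[3]-z[1]-z[2];psi=np.arctan2(d[1],d[0]);print("mid",z.mean(0).round(1),"psi",psi.round(3))
    
gp=X.mean(0)[:2]-60*np.array([np.cos(psi),np.sin(psi)])
rows((520,200,180,psi),(*gp,110,psi),(*gp,9,psi))
E
```

```text
[0.16, 0.08, 0.19, 0.08] [0.08, 0.3, 0.21, 0.28] [[-0.4, 0.2], [-0.7, 0.5], [-0.6, -0.5], [-0.4, -1.3]] [[-0.7, -2.2], [-1.0, -1.6], [1.6, -1.1], [0.1, -1.8]]
[587.6 346.6  16.9] 1.5
[388.  330.8  20.6] 0.3
[386.5 378.8  21.9] 2.3
[586.5 392.6  20.3] 1.3
len 200.3574541238638 200.48837977807685 w 46.19467903124541 mid [487.1287198  362.20349582  19.92060305]
mid [487.3 361.4  21. ] psi 0.069
mid [487.2 362.9  21. ] psi 0.078
t 14.1 tcp [566.9  22.3 215.8] psi -0.1063 zax [-0.0102  0.0041 -0.9999] w 68.2 F [-0.9 -0.3  0.1]
(520, 200, 180, np.float64(0.078)) -> [-6.51, -17.16, 3.7] [-0.2, 0.6, -10.6]
(np.float64(427.310825630104), np.float64(357.5323570312229), 110, np.float64(0.078)) -> [-17.32, -31.82, 10.86] [-0.2, 0.6, -10.6]
(np.float64(427.310825630104), np.float64(357.5323570312229), 9, np.float64(0.078)) -> [-17.21, -31.79, 20.96] [-0.2, 0.6, -10.6]
```

carry_out --pt "6.8 -6.5 -17.2 3.7 -0.2 0.6 -10.3" --pt "6.8 -6.5 -17.2 3.7 -0.2 0.6 -10.3" --pt "6.8 -6.5 -17.2 3.7 -0.2 0.6 -10.3" --pt "6.8 -17.3 -31.8 10.9 -0.2 0.6 -10.3" --pt "6.8 -17.3 -31.8 10.9 -0.2 0.6 -10.3" --pt "6.8 -17.3 -31.8 10.9 -0.2 0.6 -10.3" --pt "6.8 -17.3 -31.8 10.9 -0.2 0.6 -10.3" --pt "6.8 -17.3 -31.8 10.9 -0.2 0.6 -10.3" --pt "6.8 -17.3 -31.8 10.9 -0.2 0.6 -10.3" --squeeze 40

```text
t: 15.22
tool_pos: [428.3, 356.4, 109.8]
tcp_rot: [-3.139, -0.113, -0.001]
ft_force: [-0.4, 0.2, 0.1]
gripper_width: 67.8
```

```bash
python3 - <<'E'
from h import *
rows((427.3,357.8,8.5,.073))
crop(capture("scene"),345,250,505,410,3.7,"p11.png")
E
```

```text
t 15.22 tcp [428.3 356.4 109.8] psi 0.0722 zax [ 5.e-04  6.e-04 -1.e+00] w 67.8 F [-0.4  0.2  0.1]
(427.3, 357.8, 8.5, 0.073) -> [-0.1, -0.14, 10.13] [-0.0, -0.0, -0.0]
```

View pics/p11.png

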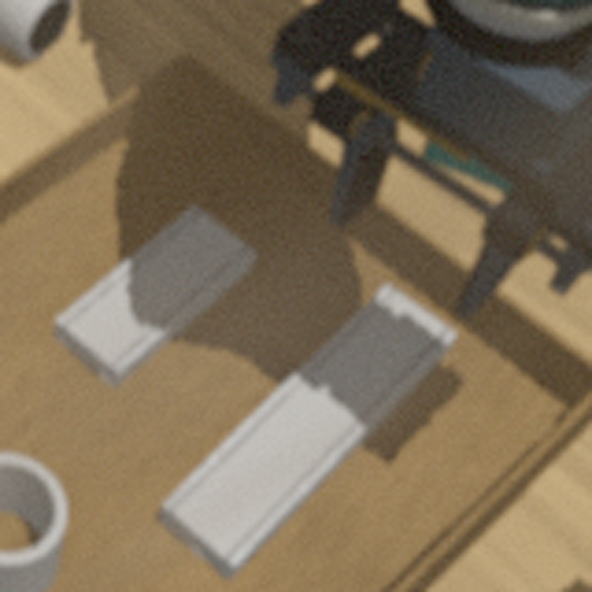

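The fingers, at (350,200) and (485,290), straddle the near end of length_a, which is at (415,310). Lowering and gripping.

carry_out --pt "6.8 -0.1 -0.1 5 0 0 0" --pt "6.8 -0.1 -0.1 8 0 0 0" --pt "6.8 -0.1 -0.1 10.1 0 0 0" --pt "6.8 -0.1 -0.1 10.1 0 0 0" --pt "6.8 -0.1 -0.1 10.1 0 0 0"

```text
t: 15.9
tool_pos: [428.3, 357.3, 10.0]
tcp_rot: [-3.138, -0.112, -0.003]
ft_force: [0.4, 0.8, -0.4]
gripper_width: 68.0
```

carry_out --pt "4 0 0 0 0 0 0" --pt "4 0 0 0 0 0 0" --pt "4 0 0 0 0 0 0" --pt "4 0 0 0 0 0 0" --pt "4 0 0 0 0 0 0" --pt "4 0 0 0 0 0 0"

```text
t: 16.65
tool_pos: [428.7, 357.5, 10.6]
tcp_rot: [-3.138, -0.112, -0.004]
ft_force: [-1.2, -2.4, 8.5]
gripper_width: 46.0
```

carry_out --pt "4 0 0 -2 0 0 0" --pt "4 0 0 -6 0 0 0" --pt "4 0 0 -12 0 0 0" --pt "4 0 0 -19 0 0 0" --pt "4 0 0 -19 0 0 0" --pt "4 0 0 -19 0 0 0"

```text
t: 17.4
tool_pos: [428.1, 357.1, 200.7]
tcp_rot: [-3.137, -0.112, -0.004]
ft_force: [0.2, -0.4, -1.3]
gripper_width: 46.1
```

```bash
python3 - <<'E'
from h import *
import pickle
rows((540,60,230,.0),(450,-180,220,-.111),(381.9,-262.2,150,-.111))
t=capture("top");s=capture("scene");pickle.dump((t,s),open("c6.pkl","wb"))
a=cv2.resize(t["pixels"][140:310,110:280,::-1],(400,400),interpolation=2);b=cv2.resize(s["pixels"][220:420,330:530,::-1],(400,400),interpolation=2)
cv2.imwrite("pics/p12.png",np.hstack([a,b]))
E
```

```text
t 17.4 tcp [428.1 357.1 200.7] psi 0.0713 zax [ 0.0028  0.0022 -1.    ] w 46.1 F [ 0.2 -0.4 -1.3]
(540, 60, 230, 0.0) -> [9.05, 30.43, -2.97] [-0.1, -0.2, 4.1]
(450, -180, 220, -0.111) -> [-1.64, 53.73, -2.05] [-0.1, -0.2, 10.4]
(381.9, -262.2, 150, -0.111) -> [-9.04, 61.46, 4.92] [-0.1, -0.2, 10.4]
```

View pics/p12.png

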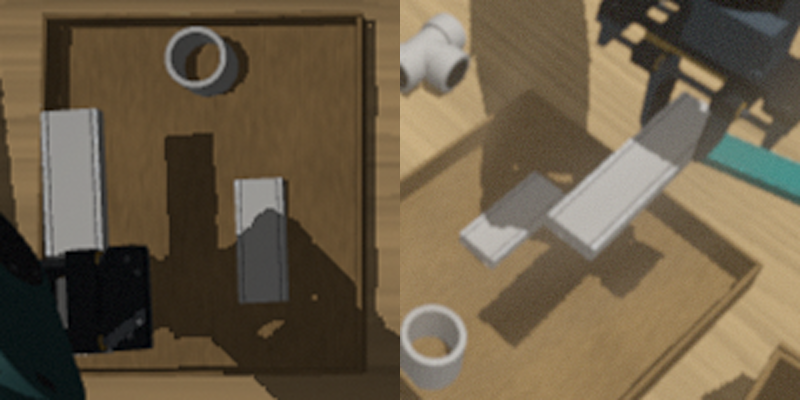

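Length_a is held level, free end at (72,110) in the top panel, and the tray is otherwise unchanged. Carrying it to the jig.

carry_out --pt "4 4.5 15 -3 0 0 2" --pt "4 4.5 15 -3 0 0 2" --pt "4 4.5 15 -3 0 0 2" --pt "4 9 30.4 -3 0 0 4" --pt "4 9 30.4 -3 0 0 4" --pt "4 9 30.4 -3 0 0 4" --pt "4 4 42 -2.5 0 0 7" --pt "4 4 42 -2.5 0 0 7" --pt "4 -1.6 53.7 -2 -0.1 -0.2 10.4" --pt "4 -1.6 53.7 -2 -0.1 -0.2 10.4" --pt "4 -9.4 61.4 4.9 -0.1 -0.2 10.4" --pt "4 -9.4 61.4 4.9 -0.1 -0.2 10.4" --pt "4 -9.4 61.4 4.9 -0.1 -0.2 10.4" --pt "4 -9.4 61.4 4.9 -0.1 -0.2 10.4" --pt "4 -9.4 61.4 4.9 -0.1 -0.2 10.4"

```text
t: 19.38
tool_pos: [378.3, -262.1, 150.1]
tcp_rot: [3.135, -0.171, -0.004]
ft_force: [0.3, 0.0, -0.7]
gripper_width: 45.8
```

```bash
python3 - <<'E'
from h import *
import pickle
rows((378.4,-262.2,80,-.111))
t=capture("top");s=capture("scene");pickle.dump((t,s),open("c7.pkl","wb"))
a=cv2.resize(t["pixels"][110:270,410:510,::-1],None,fx=3.5,fy=3.5,interpolation=2);b=cv2.resize(s["pixels"][110:250,130:290,::-1],None,fx=2.8,fy=2.8,interpolation=2)
cv2.imwrite("pics/p13.png",np.hstack([a,np.vstack([b,np.zeros((a.shape[0]-b.shape[0],b.shape[1],3),np.uint8)])]))
E
```

```text
t 19.38 tcp [ 378.3 -262.1  150.1] psi -0.1093 zax [-0.0028 -0.0015 -1.    ] w 45.8 F [ 0.3  0.  -0.7]
(378.4, -262.2, 80, -0.111) -> [0.03, 0.0, 7.01] [0.1, 0.2, 0.1]
```

View pics/p13.png

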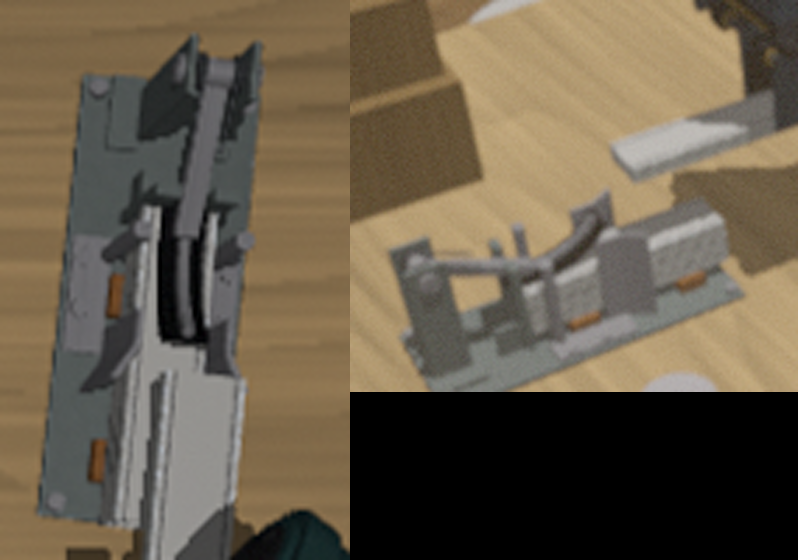

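Length_a hovers squarely over the pile with its front edge at (158..243, 375) in the top panel, short of the toe. Lowering to just above length_b.

carry_out --pt "4 0 0 4 0.1 0.2 0.1" --pt "4 0 0 6.5 0.1 0.2 0.1" --pt "4 0 0 7.2 0.1 0.2 0.1" --pt "4 0 0 7.2 0.1 0.2 0.1" --pt "4 0 0 7.2 0.1 0.2 0.1"

```text
t: 20.1
tool_pos: [378.9, -262.5, 79.3]
tcp_rot: [3.135, -0.173, 0.004]
ft_force: [0.4, 0.5, 0.4]
gripper_width: 45.8
```

carry_out --pt "4 1 0 0.1 0 0 0" --pt "4 2 0 0.2 0 0 0" --pt "4 2.2 0 0.3 0 0 0" --pt "4 2.2 0 0.3 0 0 0"

```text
t: 20.6
tool_pos: [400.9, -264.8, 76.2]
tcp_rot: [3.136, -0.173, 0.004]
ft_force: [-0.5, -0.4, -0.5]
gripper_width: 45.7
```

```bash
python3 - <<'E'
from h import *
import pickle
rows()
t=capture("top");s=capture("scene");pickle.dump((t,s),open("c8.pkl","wb"))
a=cv2.resize(t["pixels"][110:270,410:510,::-1],None,fx=3.5,fy=3.5,interpolation=2);b=cv2.resize(s["pixels"][150:240,185:285,::-1],None,fx=4,fy=4,interpolation=2)
cv2.imwrite("pics/p14.png",np.hstack([a,np.vstack([b,np.zeros((a.shape[0]-b.shape[0],b.shape[1],3),np.uint8)])]))
E
```

```text
t 20.6 tcp [ 400.9 -264.8   76.2] psi -0.1099 zax [ 0.0023 -0.0013 -1.    ] w 45.7 F [-0.5 -0.4 -0.5]
```

View pics/p14.png

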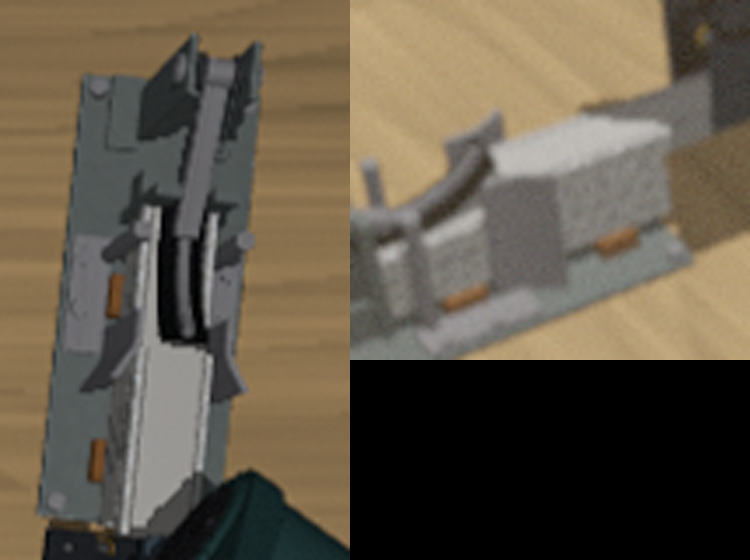

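Length_a is aligned, with its front end just under the toe at (485,165) in the scene panel. Now lowering to contact.

carry_out --pt "4 0 0 0.2 0 0 0" --pt "4 0 0 0.3 0 0 0" --pt "4 0 0 0.3 0 0 0"

```text
t: 21.08
tool_pos: [400.4, -264.8, 73.3]
tcp_rot: [3.136, -0.173, 0.003]
ft_force: [-2.8, 1.6, 6.2]
gripper_width: 45.6
```

carry_out --pt "4 0 0 -0.1 0 0 0" --pt "4 0.7 0 -0.1 0 0 0" --pt "4 1.4 0 -0.1 0 0 0" --pt "4 2.1 0 -0.1 0 0 0" --pt "4 2.8 0 -0.1 0 0 0" --pt "4 3.4 0 -0.1 0 0 0"

```text
t: 21.82
tool_pos: [433.4, -267.9, 73.8]
tcp_rot: [-3.136, 0.172, 0.001]
ft_force: [-7.2, 0.8, 1.0]
gripper_width: 45.3
```

carry_out --pt "4 0.7 0 -0.05 0 0 0" --pt "4 1.4 0 -0.05 0 0 0" --pt "4 2.1 0 -0.05 0 0 0"

```text
t: 22.2
tool_pos: [453.6, -269.6, 73.7]
tcp_rot: [-3.135, 0.172, 0.005]
ft_force: [-7.2, 2.2, 0.8]
gripper_width: 45.5
```

```bash
python3 - <<'E'
from h import *
import pickle
rows()
t=capture("top");s=capture("scene");pickle.dump((t,s),open("c8.pkl","wb"))
a=cv2.resize(t["pixels"][110:270,410:510,::-1],None,fx=3.5,fy=3.5,interpolation=2);b=cv2.resize(s["pixels"][140:250,140:285,::-1],None,fx=3,fy=3,interpolation=2)
cv2.imwrite("pics/p15.png",np.hstack([a,np.vstack([b,np.zeros((a.shape[0]-b.shape[0],b.shape[1],3),np.uint8)])]))
E
```

```text
t 22.2 tcp [ 453.6 -269.6   73.7] psi -0.1097 zax [-0.0033  0.0017 -1.    ] w 45.5 F [-7.2  2.2  0.8]
```

View pics/p15.png

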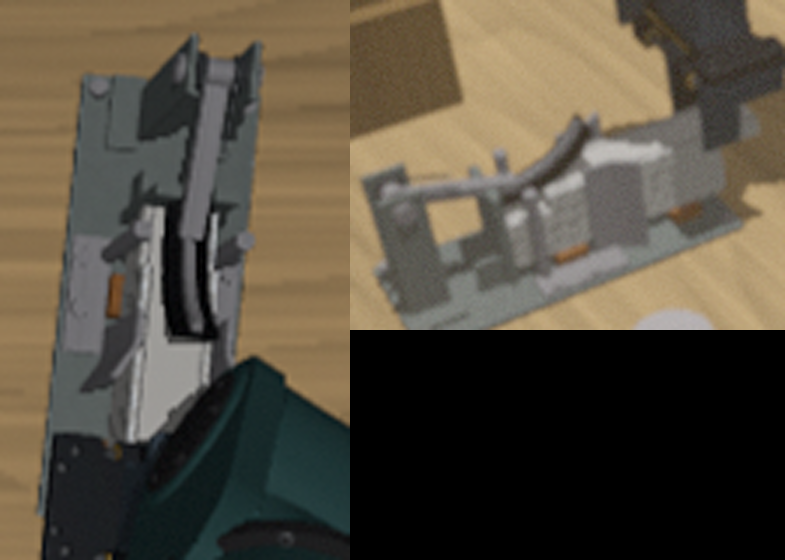

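The arm is climbing onto length_a, shoe at (570,160) in the scene panel, with a push of only about 7 N. Continuing.

carry_out --pt "4 0.7 0.05 -0.05 0 0 0" --pt "4 1.4 0.1 -0.05 0 0 0" --pt "4 2.1 0.1 -0.05 0 0 0" --pt "4 2.8 0.1 -0.05 0 0 0" --pt "4 3.4 0.1 -0.05 0 0 0"

```text
t: 22.92
tool_pos: [487.6, -274.3, 74.0]
tcp_rot: [-3.135, 0.172, 0.006]
ft_force: [-6.9, 0.9, 0.5]
gripper_width: 45.7
```

carry_out --pt "4 0.3 0 0 0 0 0" --pt "4 0.6 0 0 0 0 0" --pt "4 0.7 0 0 0 0 0"

```text
t: 23.3
tool_pos: [493.5, -274.6, 73.6]
tcp_rot: [-3.134, 0.171, 0.01]
ft_force: [-16.5, 0.1, 9.9]
gripper_width: 45.7
```

carry_out --pt "4 0.2 0 0 0 0 0" --pt "4 0.3 0 0 0 0 0"

```text
t: 23.55
tool_pos: [493.9, -274.5, 73.4]
tcp_rot: [-3.133, 0.17, 0.02]
ft_force: [-26.5, -3.4, 18.7]
gripper_width: 45.6
```

Length_a is against the stop as well (force grows, no motion). Releasing, lifting and looking.

carry_out --pt "4 0 0 0 0 0 0" --pt "6.8 0 0 0 0 0 0" --pt "6.8 0 0 0 0 0 0" --pt "6.8 0 0 0 0 0 0" --pt "6.8 0 0 0 0 0 0" --pt "6.8 -0.5 0 -5 0 0 0" --pt "6.8 -0.5 0 -12 0 0 0" --pt "6.8 -0.5 0 -16 0 0 0" --pt "6.8 -0.5 0 -16 0 0 0" --pt "6.8 4 -14 -16 0 0 0" --pt "6.8 4 -22 -16 0 0 0" --pt "6.8 4 -30 -16 0 0 0" --pt "6.8 4 -30 -16 0 0 0" --pt "6.8 4 -30 -16 0 0 0"

```text
t: 25.3
tool_pos: [567.6, 20.9, 232.6]
tcp_rot: [-3.133, 0.169, 0.022]
ft_force: [0.4, -0.6, -0.2]
gripper_width: 67.9
```

```bash
python3 - <<'E'
from h import *
import pickle
rows()
t=capture("top");s=capture("scene");pickle.dump((t,s),open("c9.pkl","wb"))
crop(t,410,110,510,270,3.7,"p16T.png");crop(s,140,140,280,250,5.5,"p16S.png")
E
```

```text
t 25.3 tcp [567.6  20.9 232.6] psi -0.108 zax [-0.0139  0.0047 -0.9999] w 67.9 F [ 0.4 -0.6 -0.2]
```

View pics/p16T.png

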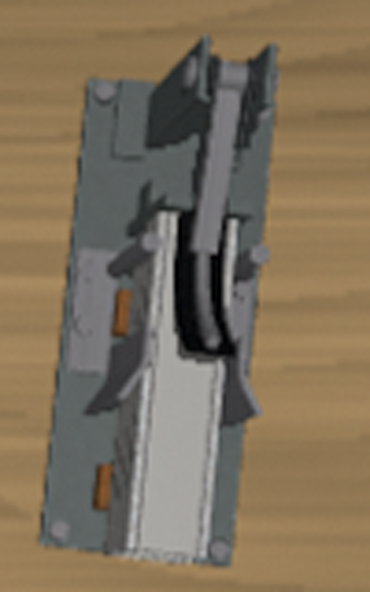

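View pics/p16S.png

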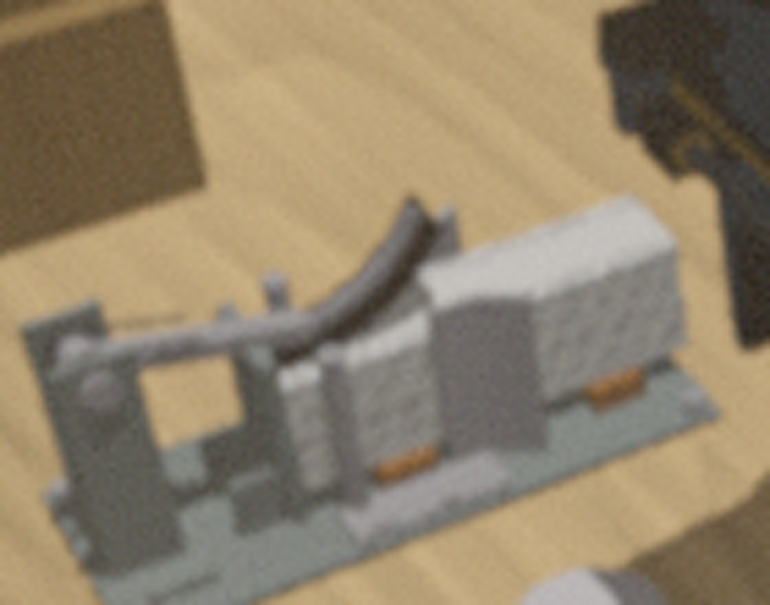

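Both views show a four-high bundle with flush sides and ends (near end at (170,557) in the top crop, (640,240) in the scene crop) and the shoe on the top length. Now a numeric check of home and squareness, plus the bystanders.

```bash
python3 - <<'E'
from h import *
import pickle
t,s=pickle.load(open("c9.pkl","rb"));t0,s0=pickle.load(open("c0.pkl","rb"))
f=lambda p:np.array(p)/3.7+[409.6,109.6]
g=lambda p:np.array(p)/5.5+[139.6,139.6]
L=edge(t,f((150,330)),f((127,552)),w=2);R=edge(t,f((220,370)),f((208,560)),w=2);E=edge(t,f((132,556)),f((206,563)),w=2)
sl=edge(s,g((545,290)),g((680,243)),w=2);sr=edge(s,g((440,262)),g((625,200)),w=2);se=edge(s,g((632,200)),g((678,243)),w=2)
u=np.array([np.cos(-.111),np.sin(-.111)]);v=np.array([-u[1],u[0]])
for n,c,a in(("top",t,(L,R,E)),("scene",s,(sl,sr,se))):
    P=[onz(c,meet(a[0],a[2]),84)[:2],onz(c,meet(a[1],a[2]),84)[:2]]
    for q in a[:2]:
        A=onz(c,q[0]-6*q[1],84);B=onz(c,q[0]+6*q[1],84);d=(B-A)*np.sign((B-A)[0]);print(n,"yaw",np.arctan2(d[1],d[0]).round(3),q[2])
    print(n,"end L,R u:",[np.dot(p,u).round(1) for p in P],"v:",[np.dot(p,v).round(1) for p in P])
print([tri(t,meet(a,E),s,meet(b,se))[0].round(1) for a,b in((L,sl),(R,sr))])
d=cv2.absdiff(t["pixels"],t0["pixels"]).max(2);a=d.copy()
cv2.imwrite("pics/fin.png",np.hstack([t["pixels"][100:340,100:400,::-1],s["pixels"][200:440,220:520,::-1]]))
E
```

```text
top yaw -0.106 0.22628206
top yaw -0.111 0.13367654
top end L,R u: [np.float64(472.0), np.float64(480.6)] v: [np.float64(-195.4), np.float64(-242.2)]
scene yaw -0.089 0.23592079
scene yaw -0.113 0.34821105
scene end L,R u: [np.float64(477.7), np.float64(479.9)] v: [np.float64(-193.0), np.float64(-242.3)]
[array([ 448.8, -248.8,   79.2]), array([ 450.6, -293.6,   84.5])]
```

View pics/fin.png

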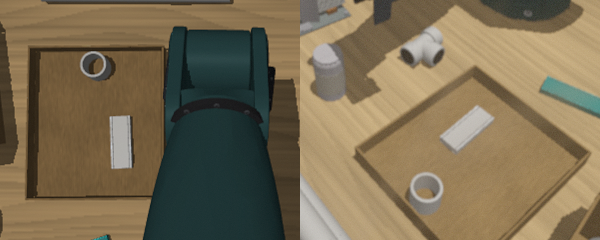

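```bash
python3 -c "
from cell import order,get_obs
print(order.sign_off());print(get_obs()['t'])"
```

```text
the job is handed in; nothing more can be done
None
the job is handed in; nothing more can be done
```

I slid length_b and then length_a onto the pile under the hold-down arm and pushed each against the end stop. I then withdrew the gripper and handed the job in at about 25 s of the 72 s allowed.

**Home against the stop:** at the end of each push the force climbed to about 26–31 N with no further motion. The top length's near end averages within about 2 mm of where the pile's end was at the start, in both views.

**Square and centred:** three of the four side-edge fits on the top length gave a heading within 0.005 rad of the jig's (about -0.11). The middle line agreed with the pile's within about 2 mm, and the arm's shoe is on the top length.

**Left alone:** the last pictures show the offcut, coupling, tee, can and turquoise piece apparently where they were. I judged this by eye.

**Checks that disagreed or were not made:**
- The two cameras differ by about 3–4 mm across the jig, so I averaged them.
- The top view's fit of the near-end edge came out about 9 mm skewed. I put that down to the ends below lying almost on the same line, since the sides fit straight.
- One scene-view side fit was about 0.02 rad off.
- During length_b's slide the vertical wrist load briefly reached about 26 N, and I eased it.
- I did not measure the arm's joint angle; it only looks right for four lengths.

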